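Line up the bottles by height from the formula dispenser

TASK

Stand the four closed white bottles upright on the row of four orange mats, one in the middle of each, in order of height: the tallest on the end mat nearest the formula dispenser, getting shorter along the row to the shortest at the far end. Do not knock any bottle over.

Things in the scene. Friction and masses are not known exactly. Their poses are not given: they have to be found in the camera images.
- bottle_a: the shortest of four closed white polypropylene bottles, loose, standing upright on the worktop: straight round body 44 mm in diameter from the base up to 48 mm, then a narrower domed cap (36 mm across at its foot, 32 mm tall), 80 mm tall in all; about 70 g (varies). Origin at the centre of its underside, z up along its axis.
- bottle_b: the second shortest of four closed white polypropylene bottles, loose, standing upright on the worktop: straight round body 48 mm in diameter from the base up to 73 mm, then a narrower domed cap (40 mm across at its foot, 32 mm tall), 105 mm tall in all; about 100 g (varies). Origin at the centre of its underside, z up along its axis.
- bottle_c: the second tallest of four closed white polypropylene bottles, loose, standing upright on the worktop: straight round body 52 mm in diameter from the base up to 98 mm, then a narrower domed cap (44 mm across at its foot, 32 mm tall), 130 mm tall in all; about 140 g (varies). Origin at the centre of its underside, z up along its axis.
- bottle_d: the tallest of four closed white polypropylene bottles, loose, standing upright on the worktop: straight round body 56 mm in diameter from the base up to 123 mm, then a narrower domed cap (48 mm across at its foot, 32 mm tall), 155 mm tall in all; about 180 g (varies). Origin at the centre of its underside, z up along its axis.
- mat_1: fixed flat orange silicone disc, 80 mm in diameter, 4 mm thick, one of four alike in a straight row, 92 mm apart, on a low fixed bamboo board (110 x 400 mm, 12 mm high); the end mark on the robot's left (+y). Origin: centre of its underside, so its upper face is 4 mm above the origin and 16 mm above the worktop; y axis along the row towards mat_1's end.
- mat_2: fixed flat orange silicone disc, 80 mm in diameter, 4 mm thick, one of four alike in a straight row, 92 mm apart, on a low fixed bamboo board (110 x 400 mm, 12 mm high); second from the robot's left. Origin: centre of its underside, so its upper face is 4 mm above the origin and 16 mm above the worktop; y axis along the row towards mat_1's end.
- mat_3: fixed flat orange silicone disc, 80 mm in diameter, 4 mm thick, one of four alike in a straight row, 92 mm apart, on a low fixed bamboo board (110 x 400 mm, 12 mm high); third from the robot's left. Origin: centre of its underside, so its upper face is 4 mm above the origin and 16 mm above the worktop; y axis along the row towards mat_1's end.
- mat_4: fixed flat orange silicone disc, 80 mm in diameter, 4 mm thick, one of four alike in a straight row, 92 mm apart, on a low fixed bamboo board (110 x 400 mm, 12 mm high); the end mark on the robot's right (-y). Origin: centre of its underside, so its upper face is 4 mm above the origin and 16 mm above the worktop; y axis along the row towards mat_1's end.
- dispenser: the white formula dispenser: a fixed round tower of three stacking tiers, 90 mm in diameter at the foot, 150 mm tall, with a short swivel spout on top; it stands just beyond one of its two ends (on the robot's left, y > 0.3, or on its right, y < -0.3). Origin at the centre of its underside.
There are look-alikes about, which are no part of the job. What is shaped like the bottle_b but yellow is not meant.

How it is judged (in metres and radians):
At the end, for the whole second after the job is handed in: All four bottles stand upright (within 0.1 rad) and at rest on the mats' upper faces, each within 14 mm of its mat's centre, one to a mat: tallest on the end mat on the dispenser's side, then second tallest, second shortest, and the shortest on the other end mat (angle between each of bottle_a, bottle_b, bottle_c, bottle_d's own z axis and vertical below 0.1 rad and linear speed of each of bottle_a, bottle_b, bottle_c, bottle_d below 0.02 m/s and angular speed of each of bottle_a, bottle_b, bottle_c, bottle_d below 0.3 rad/s and ((world y of dispenser above 0 m and horizontal distance between bottle_d and mat_1 below 0.014 m and z of bottle_d in the frame of mat_1 between 0 and 0.01 m and horizontal distance between bottle_c and mat_2 below 0.014 m and z of bottle_c in the frame of mat_2 between 0 and 0.01 m and horizontal distance between bottle_b and mat_3 below 0.014 m and z of bottle_b in the frame of mat_3 between 0 and 0.01 m and horizontal distance between bottle_a and mat_4 below 0.014 m and z of bottle_a in the frame of mat_4 between 0 and 0.01 m) or (world y of dispenser below 0 m and horizontal distance between bottle_a and mat_1 below 0.014 m and z of bottle_a in the frame of mat_1 between 0 and 0.01 m and horizontal distance between bottle_b and mat_2 below 0.014 m and z of bottle_b in the frame of mat_2 between 0 and 0.01 m and horizontal distance between bottle_c and mat_3 below 0.014 m and z of bottle_c in the frame of mat_3 between 0 and 0.01 m and horizontal distance between bottle_d and mat_4 below 0.014 m and z of bottle_d in the frame of mat_4 between 0 and 0.01 m))); the robot touches nothing.
It fails at once if a bottle is knocked over (angle between any of bottle_a, bottle_b, bottle_c, bottle_d's own z axis and vertical above 0.8 rad).
It also fails if it takes over 112 s, if anything falls off the work surface, if the arm or the gripper's body presses on something with over 40 N, if the wrist force passes 120 N, or if a joint passes its speed limit or range.

ROBOT

A 6-joint arm with a two-finger parallel gripper is mounted at the origin on the work surface. World frame = base frame: x ahead of the robot, y to its left, z up, the work surface at z = 0. Lengths are in m, angles in degrees, forces in N, time in s.
With the tool pointing down it reaches from about 0.35 to 0.875 m from the base axis. Payload 4.2 kg.
Tool frame: the origin (TCP) lies between the finger pads; the fingertips stand 17 mm ahead of it and the grasp point (between the pads) lies 2 mm behind it; z points along the fingers, y is the line along which they close (so a half turn about z gives the same grasp; the last joint's range is limited). The gripper opens to 87 mm and grips with 3 to 60 N. Pads are 19 mm wide; open, the fingers measure 117 mm over their backs; the gripper's body (75 mm by 190 mm) begins 51 mm behind the grasp point.
Start: joints at [-61.329, 22.042, 0.453, 0, -68.411, -14.817], TCP at [0.15, -0.607, 0.24] pointing down, gripper open.
Joint ranges: [-179.83, 179.83], [-69.29, 118.12], [-61.27, 80.66], [-181.25, 117.63], [-171.15, -9.14], [-177.46, 177.46]. Speed limits (degrees/s): [159.86, 159.86, 180, 180, 180, 180].

INTERFACE

Orientations are given as a 3x3 rotation matrix whose columns are the frame's x, y, z axes.
In Python, from station import sense, capture, r, masks_of gives the robot as it stands.
- The arm moves only by the tool apply_moves, never from a script. Its argument "steps" is a list that holds one entry, the list of rows, each a list of 7 numbers: the opening, from 0 (shut) to 1 (fully open), then the shift along the tool's x, y, z in mm, then the turn, a rotation vector about the tool's x, y, z in rad. A call has 1 to 12 rows; each row shifts and turns the commanded pose from where the row before left it, along the tool's axes as they then stand; what a row does not reach is not made up. A row lasts 1/8 s, in which the tool goes at most 62.5 mm and 10.7 degrees, less where a joint would pass 70% of its speed; a pose out of reach is approached as far as the arm can. A call with a gripper value outside its range is refused whole. The fingers move at their own pace and stop on an object; the grip force is fixed at half the most. Time passes only in rows, so rows that do not move let the fingers close. It gives the time, the measured TCP pose, the force and the opening at its end, in the units of the state.
- sense(): the state, without advancing time (a new reading comes with each control period).
- capture(name): name is "scene" or "top" or "wrist"; returns a dict with "color" (420x560x3 uint8, red, green, blue), "vfov" (degrees; the focal length in pixels is half the picture's height over the tangent of half this angle, whatever the lens; pixels are square), "cx", "cy" (the principal point, pixels), "dist" ([k1, k2, p1, p2, k3] as OpenCV has them; the pictures are not rectified), "T" (4x4, takes a point from camera to world coordinates). Camera axes: x right, y down, z forward; pixel columns grow to the right and rows downward; lengths in m; the calibration is good to about 2 mm. A picture is of the moment at which its call begins. There is no depth.
- r.finish_job(): hands the job in, once; it reports no verdict.
Trained networks look in a picture, given as the dict that the camera call returned (one of the last four; its "shot" number tells which), for a name from the list of things; names that differ only in an ending like _2 or _b are one class to them, and where a whole thing is asked for, a point or a joint stands for the part that bears it (a point fixed in the world has none). Each returns a list of dicts, best first, with "confidence" (0 to 1); they miss things now and then, are a little off and sometimes report something else, mostly with a low value. They report only what shows in the picture. A call takes as long as a camera call. They do not tell look-alikes from the thing itself.
- masks_of(picture, thing): "pixels" (420x560 bool, what is visible of it) and "box" ([left, top, width, height] in pixels, round what is visible of it).
The state is a dict: "time_s": time; "joints": joint angles; "joint_velocities": joint speeds; "effort": joint torques, N m; "tcp_pos": TCP position; "ee_rot": TCP orientation; "wrist_force": force on the tool from outside, world axes, zero at the start; "moment": the same for the moment, N m; "gripper_width": opening from 0.0 (shut) to 1.0 (fully open).
Only numpy, scipy, OpenCV 4.12 (cv2) and the standard library are available. Lean on these libraries where they do the work, as an engineer would, in place of code of your own. Each camera call takes 0.05 s, during which the arm holds its last target. There are 200 camera calls.

## Working session

There is one attempt and no reset: what is moved stays moved. The work goes in short steps, Python scripts to look and compute and a tool call to move; the robot and the scene stay as the last step left them, time stands still between calls to the robot, and variables do not carry over. Pictures are saved under pics/ and viewed, on a budget of 14 in all, crops included, one or two more only if the job needs it, and the job is handed in when it is done.

Besides the shell and the picture viewer there is one more tool, called after "Call:" by a JSON object that holds its "op" and its "data". apply_moves: Moves the arm, as the interface text tells. Its arguments: {"type":"object","properties":{"steps":{"type":"array","items":{"type":"array","items":{"type":"array","items":{"type":"number"}}}}},"required":["steps"]}

```bash
mkdir -p pics; ls; python3 - <<'E'
from station import sense, capture, r, masks_of
import cv2, numpy as np
s=sense(); print(s['time_s'],s['tcp_pos'],np.round(s['ee_rot'],3),s['gripper_width'])
for n in("scene","top"):
    p=capture(n); cv2.imwrite(f"pics/{n}0.png",p['color'][...,::-1])
    print(n,p['vfov'],p['cx'],p['cy'],p['dist'],np.round(p['T'],3).tolist())
    for t in("bottle_a","bottle_b","bottle_c","bottle_d","mat_1","dispenser"):
        for d in masks_of(p,t): print(n,t,round(d['confidence'],2),d['box'])
E
```

```text
pics
0.0 [ 0.14952551 -0.60626734  0.2384506 ] [[-0.971 -0.239 -0.001]
 [-0.239  0.971  0.002]
 [ 0.     0.002 -1.   ]] 1.0039474437840374
scene 44.381643307497164 283.6808744901678 207.07727592903768 [-0.20093974  0.          0.          0.          0.        ] [[0.334, 0.738, -0.586, 1.287], [0.943, -0.256, 0.215, -0.253], [0.009, -0.624, -0.781, 1.018], [0.0, 0.0, 0.0, 1.0]]
scene bottle_a 0.77 [127.2, 189.3, 27.7, 43.9]
scene bottle_a 0.68 [388.2, 146.3, 20.4, 37.0]
scene bottle_a 0.6 [221.8, 189.0, 22.6, 27.1]
scene bottle_a 0.59 [279.7, 139.5, 25.6, 57.5]
scene bottle_b 0.77 [127.2, 189.3, 27.7, 43.9]
scene bottle_b 0.68 [388.2, 146.3, 20.4, 37.0]
scene bottle_b 0.6 [221.8, 189.0, 22.6, 27.1]
scene bottle_b 0.59 [279.7, 139.5, 25.6, 57.5]
scene bottle_c 0.77 [127.2, 189.3, 27.7, 43.9]
scene bottle_c 0.68 [388.2, 146.3, 20.4, 37.0]
scene bottle_c 0.6 [221.8, 189.0, 22.6, 27.1]
scene bottle_c 0.59 [279.7, 139.5, 25.6, 57.5]
scene bottle_d 0.77 [127.2, 189.3, 27.7, 43.9]
scene bottle_d 0.68 [388.2, 146.3, 20.4, 37.0]
scene bottle_d 0.6 [221.8, 189.0, 22.6, 27.1]
scene bottle_d 0.5
[... 893 characters left out ...]
le_b 0.59 [298.7, 238.2, 24.5, 20.4]
top bottle_c 0.92 [145.2, 242.0, 27.0, 21.6]
top bottle_c 0.78 [397.4, 241.4, 34.2, 18.7]
top bottle_c 0.76 [107.1, 225.0, 29.3, 21.2]
top bottle_c 0.67 [226.8, 245.6, 31.2, 28.6]
top bottle_c 0.59 [298.7, 238.2, 24.5, 20.4]
top bottle_d 0.92 [145.2, 242.0, 27.0, 21.6]
top bottle_d 0.78 [397.4, 241.4, 34.2, 18.7]
top bottle_d 0.76 [107.1, 225.0, 29.3, 21.2]
top bottle_d 0.67 [226.8, 245.6, 31.2, 28.6]
top bottle_d 0.59 [298.7, 238.2, 24.5, 20.4]
top mat_1 0.97 [305.5, 166.4, 37.0, 31.9]
top mat_1 0.93 [270.8, 164.6, 30.9, 32.0]
top mat_1 0.71 [192.8, 162.9, 32.9, 31.2]
top mat_1 0.58 [228.9, 164.0, 37.3, 28.3]
top dispenser 0.73 [401.1, 138.2, 59.8, 49.8]
```

```bash
python3 - <<'E'
import cv2
a=cv2.imread("pics/top0.png"); cv2.imwrite("pics/top0c.png",cv2.resize(a[120:320,80:480],None,fx=2,fy=2,interpolation=2))
a=cv2.imread("pics/scene0.png"); cv2.imwrite("pics/scene0c.png",cv2.resize(a[100:360,80:440],None,fx=2.2,fy=2.2,interpolation=2))
E
```

```text
(no output)
```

View pics/top0c.png

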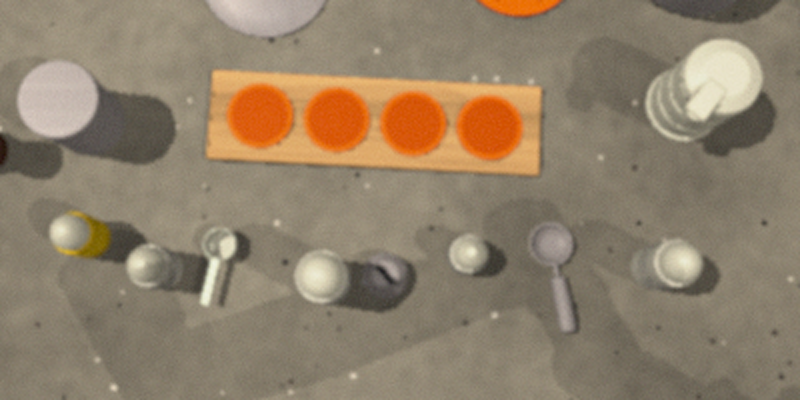

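View pics/scene0c.png

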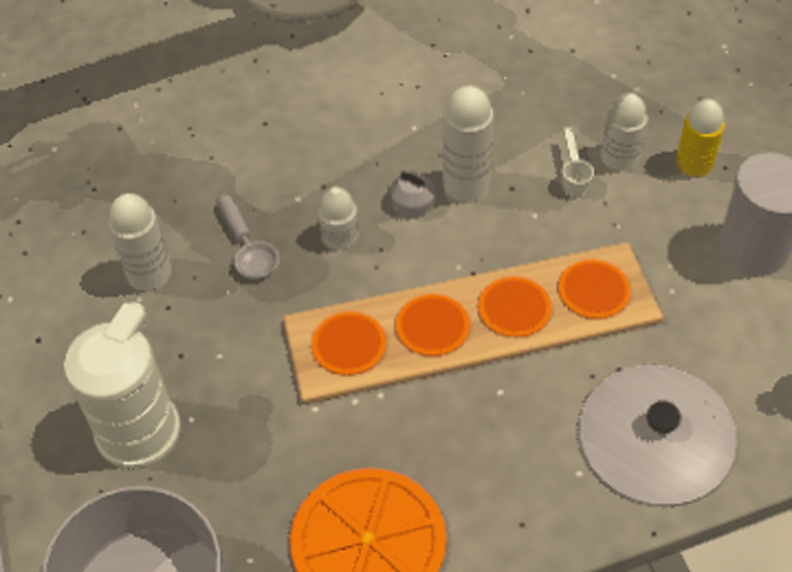

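The dispenser is on the robot's right (‑y; right side of the top view, crop px ~(700,90)), so the order is d→mat_4, c→mat_3, b→mat_2, a→mat_1. In the top crop, left to right: yellow decoy (80,235), b (150,265), d (320,275), a (469,253), c (678,263).

```bash
cat > h.py <<'E'
import numpy as np, cv2
from scipy.optimize import least_squares
from station import sense, capture, r, masks_of
DIM=dict(a=(.022,.048,.018,.080),b=(.024,.073,.020,.105),c=(.026,.098,.022,.130),d=(.028,.123,.024,.155))
def cam(p):
    f=p['color'].shape[0]/2/np.tan(np.radians(p['vfov']/2))
    return np.array([[f,0,p['cx']],[0,f,p['cy']],[0,0,1]]),np.array(p['dist'],float)
def proj(p,P):
    K,d=cam(p); C=np.linalg.inv(p['T']); rv=cv2.Rodrigues(C[:3,:3])[0]
    return cv2.projectPoints(np.asarray(P,float).reshape(-1,3),rv,C[:3,3],K,d)[0][:,0]
def ray(p,uv,z):
    K,d=cam(p); q=cv2.undistortPoints(np.array([[uv]],float),K,d)[0,0]
    v=p['T'][:3,:3]@np.r_[q,1]; o=p['T'][:3,3]; return o+v*(z-o[2])/v[2]
def shape(n):
    R,h,rc,H=DIM[n]; t=np.linspace(0,2*np.pi,48); P=[]
    prof=[(R,0),(R,h)]+[(rc*np.cos(u),H-(H-h)*(1-np.sin(u))) for u in np.linspace(0,1.57,8)]
    return np.concatenate([np.c_[q*np.cos(t),q*np.sin(t),np.full(48,z)] for q,z in prof])
def pbox(p,n,xy,z0=0):
    q=proj(p,shape(n)+[xy[0],xy[1],z0]); return np.r_[q.min(0),q.max(0)]
def mbox(m):
    ys,xs=np.nonzero(m); return np.array([xs.min(),ys.min(),xs.max()+1,ys.max()+1])-.0
def cen(m):
    ys,xs=np.nonzero(m); return np.array([xs.mean(),ys.mean()])
def fit(n,obs,x0,z0=0):
    f=lambda x:np.concatenate([pbox(p,n,x,z0)-b for p,b in obs])
    s=least_squares(f,x0,loss='soft_l1',f_scale=1.5); return s.x,np.round(f(s.x),1)
E
python3 - <<'E'
from h import *
T=capture("top");S=capture("scene")
mt=[d['pixels'] for d in masks_of(T,"mat_1")]; ms=[d['pixels'] for d in masks_of(S,"mat_1")]
for nm,p,m in(("top",T,mt),("scene",S,ms)):
    print(nm,sorted([np.round(ray(p,cen(q),.016),4)[:2].tolist() for q in m],key=lambda q:-q[1]))
for nm,p in(("top",T),("scene",S)):
    for d in masks_of(p,"dispenser"): print("disp",nm,ray(p,cen(d['pixels']),.075))
bt=[mbox(d['pixels']) for d in masks_of(T,"bottle_a")]; bs=[mbox(d['pixels']) for d in masks_of(S,"bottle_a")]
for i,b in enumerate(bt): print('T',i,b)
for i,b in enumerate(bs): print('S',i,b)
# best combos
for n in DIM:
    R=[]
    for i,b in enumerate(bt):
        for j,c in enumerate(bs):
            x,e=fit(n,[(T,b),(S,c)],ray(T,((b[0]+b[2])/2,(b[1]+b[3])/2),.05)[:2]); R.append((np.abs(e).sum(),i,j,np.round(x,4),e))
    R.sort(key=lambda q:q[0]); 
    for q in R[:2]: print(n,*q)
E
```

```text
top [[0.6522, 0.151], [0.6441, 0.0594], [0.6372, -0.0324], [0.6311, -0.1262]]
scene [[0.6574, 0.1494], [0.6488, 0.0574], [0.6433, -0.0346], [0.6354, -0.1261]]
disp top [ 0.65600834 -0.36191125  0.075     ]
disp scene [ 0.65681709 -0.35962578  0.075     ]
T 0 [396. 240. 431. 265.]
T 1 [144. 243. 171. 265.]
T 2 [303. 238. 323. 258.]
S 0 [129. 188. 158. 232.]
S 1 [224. 186. 243. 214.]
S 2 [281. 140. 304. 191.]
S 3 [353. 143. 373. 178.]
S 4 [387. 145. 409. 181.]
a 6.5 2 1 [ 0.4783 -0.0906] [-0.3 -1.1  0.6 -0.8 -0.  -2.3 -0.2 -1.2]
a 12.899999999999999 1 3 [0.4714 0.2697] [ 1.4  1.  -1.5 -0.8  0.8  4.9 -0.6 -1.9]
b 7.0 1 3 [0.4722 0.2662] [-0.8 -1.2  0.8 -0.3 -1.  -1.7  0.4 -0.8]
b 17.1 0 0 [ 0.4586 -0.3157] [ 1.1  1.3 -3.  -0.8  1.   6.1 -2.7 -1.1]
c 5.7 0 0 [ 0.4596 -0.3123] [-1.3 -0.9  0.2 -0.3 -0.7 -1.3 -0.5 -0.5]
c 23.0 1 3 [0.4721 0.2621] [-2.9 -3.1  3.4  0.5 -3.1 -8.8  1.1  0.1]
d 24.1 0 0 [ 0.4601 -0.3086] [-3.7 -3.1  3.5  0.4 -2.4 -9.1  1.8 -0.1]
d 41.800000000000004 1 3 [0.4716 0.2574] [ -4.8  -4.9   6.3   1.6  -5.6 -16.1   1.5   1. ]
```

```bash
cat >> h.py <<'E'
def plan(xyz,yaw=None,g=1,n=None):
    """rows from the measured pose; yaw = world angle (deg) of tool y, tool kept down"""
    s=sense(); R=np.array(s['ee_rot']); d=np.array(xyz)-s['tcp_pos']
    y0=np.degrees(np.arctan2(R[1,1],R[0,1])); dy=0 if yaw is None else (yaw-y0+180)%360-180
    n=n or int(max(np.ceil(np.linalg.norm(d)/.048),np.ceil(abs(dy)/9.),1)); out=[]
    for i in range(n):
        a=np.radians(y0+dy*i/n); ty=np.array([np.cos(a),np.sin(a),0]); tz=np.array([0,0,-1]); tx=np.cross(ty,tz)
        v=1000*d/n; out.append([g]+[round(float(v@k),1) for k in (tx,ty,tz)]+[0,0,round(float(np.radians(-dy/n)),3)])
    print(n,"rows; d",np.round(d*1000,1),"dyaw",round(dy,1))
    for i in range(0,n,12): print(out[i:i+12])
E
python3 - <<'E'
from h import *
obs={k:[] for k in DIM}; ref=dict(a=((.478,-.0906)),b=(.472,.266),c=(.4596,-.312),d=(.45,.06))
for k in range(3):
    T=capture("top");S=capture("scene")
    for p in(T,S):
        for m in masks_of(p,"bottle_d"):
            b=mbox(m['pixels'])
            for n in DIM:
                e=pbox(p,n,ref[n]); 
                if np.abs((e[:2]+e[2:]-b[:2]-b[2:])/2).max()<12: obs[n].append((p,b))
for n in DIM:
    if obs[n]: x,e=fit(n,obs[n],ref[n]); print(n,np.round(x,4),len(obs[n]),e)
W=capture("wrist"); print(W['vfov'],np.round(W['T'],3).tolist())
print(sense()['joints'])
plan((.5,-.03,.40),180)
E
```

```text
a [ 0.4785 -0.0906] 6 [-0.2 -0.2  0.6 -0.8 -0.  -2.3 -0.2 -1.2  0.8 -1.2  0.6 -1.8 -0.  -2.3
 -0.2 -1.2 -0.2 -1.2 -0.4 -0.8 -0.  -2.3 -0.2 -1.2]
b [0.4723 0.2672] 6 [-1.3 -1.3  0.4 -0.4 -0.7 -0.8 -0.3 -0.8 -1.3 -1.3  0.4 -0.4 -0.7 -1.8
 -0.3 -0.8 -2.3 -1.3  1.4 -0.4 -1.7 -0.8 -0.3 -0.8]
c [ 0.4598 -0.3121] 6 [-0.3 -0.   1.1 -0.4 -0.7 -1.2 -0.4 -0.4 -1.3 -1.   0.1 -0.4 -0.7 -1.2
  0.6 -1.4 -1.3 -1.   0.1 -0.4 -0.7 -1.2 -0.4  0.6]
d [0.4532 0.073 ] 6 [ 0.2 -1.5  0.3 -0.8 -0.3 -0.7 -1.3 -1.8  0.2 -0.5 -0.7  0.2  0.7 -0.7
 -0.3 -1.8  0.2 -0.5  0.3 -0.8  0.7 -0.7 -0.3 -0.8]
67.52240770137132 [[-0.239, 0.93, 0.28, 0.072], [0.971, 0.23, 0.067, -0.626], [-0.002, 0.288, -0.958, 0.385], [0.0, 0.0, 0.0, 1.0]]
[-6.13298219e+01  2.20424001e+01  4.53202916e-01  2.75859351e-03
 -6.84093002e+01 -1.48163727e+01]
15 rows; d [350.3 576.8 160.4] dyaw 76.1
[[1, -31.9, 31.7, -10.7, 0, 0, -0.089], [1, -34.6, 28.8, -10.7, 0, 0, -0.089], [1, -37.0, 25.6, -10.7, 0, 0, -0.089], [1, -39.1, 22.3, -10.7, 0, 0, -0.089], [1, -40.9, 18.7, -10.7, 0, 0, -0.089], [1, -42.4, 15.0, -10.7, 0, 0, -0.089], [1, -43.6, 11.2, -10.7, 0, 0, -0.089], [1, -44.4, 7.3, -10.7, 0, 0, -0.089], [1, -44.9, 3.3, -10.7, 0, 0, -0.089], [1, -45.0, -0.6, -10.7, 0, 0, -0.089], [1, -44.8, -4.6, -10.7, 0, 0, -0.089], [1, -44.2, -8.6, -10.7, 0, 0, -0.089]]
[[1, -43.2, -12.4, -10.7, 0, 0, -0.089], [1, -42.0, -16.2, -10.7, 0, 0, -0.089], [1, -40.4, -19.9, -10.7, 0, 0, -0.089]]
```

Call:
{"op": "apply_moves", "data": {"steps": [[[1,-32,32,-11,0,0,-0.089],[1,-34.5,29,-11,0,0,-0.089],[1,-37,25.5,-11,0,0,-0.089],[1,-39,22.5,-11,0,0,-0.089],[1,-41,18.5,-11,0,0,-0.089],[1,-42.5,15,-11,0,0,-0.089],[1,-43.5,11,-11,0,0,-0.089],[1,-44.5,7.5,-11,0,0,-0.089],[1,-45,3.5,-11,0,0,-0.089],[1,-45,-0.5,-11,0,0,-0.089],[1,-45,-4.5,-11,0,0,-0.089],[1,-44,-8.5,-11,0,0,-0.089]]]}}

```text
time_s: 3.25
tcp_pos: [0.4291, -0.1425, 0.3723]
ee_rot: [[-0.255, -0.967, 0.001], [-0.967, 0.255, -0.0], [-0.0, -0.001, -1.0]]
wrist_force: [0.9, -0.7, 0.6]
gripper_width: 0.998
```

Call:
{"op": "apply_moves", "data": {"steps": [[[1,-43,-12.5,-11,0,0,-0.089],[1,-42,-16,-11,0,0,-0.089],[1,-40.5,-20,-11,0,0,-0.089],[1,0,0,0,0,0,0],[1,0,0,0,0,0,0]]]}}

```text
time_s: 3.88
tcp_pos: [0.4978, -0.0283, 0.4043]
ee_rot: [[0.006, -1.0, -0.001], [-1.0, -0.006, -0.0], [0.0, 0.001, -1.0]]
wrist_force: [-1.0, -0.2, -0.3]
gripper_width: 0.997
```

```bash
python3 - <<'E'
from h import *
s=sense(); print(s['time_s'],s['tcp_pos'],s['joints'],np.round(s['ee_rot'],3).tolist())
W=capture("wrist"); cv2.imwrite("pics/w1.png",W['color'][...,::-1]); print(W['T'][:3,3])
for m in masks_of(W,"mat_1"): print("mat",round(m['confidence'],2),np.round(ray(W,cen(m['pixels']),.016),4),mbox(m['pixels']))
ref=dict(a=((.478,-.0906)),b=(.472,.267),c=(.4596,-.312),d=(.453,.073))
for m in masks_of(W,"bottle_d"):
    b=mbox(m['pixels']); print("bottle",round(m['confidence'],2),b)
    for n in DIM:
        e=pbox(W,n,ref[n])
        if np.abs((e[:2]+e[2:]-b[:2]-b[2:])/2).max()<20: x,e=fit(n,[(W,b)],ref[n]); print(n,x,e)
E
```

```text
3.875 [ 0.49779408 -0.0282701   0.40432132] [ 1.54406609e+01  5.25337407e+00  1.26549317e+00 -3.46232861e-03
 -8.60517138e+01 -1.51007711e+01] [[0.006, -1.0, -0.001], [-1.0, -0.006, -0.0], [0.0, 0.001, -1.0]]
[ 0.49807679 -0.10763617  0.54969349]
mat 0.94 [ 0.6401 -0.0333  0.016 ] [172. 137. 218. 183.]
mat 0.91 [ 0.6331 -0.1239  0.016 ] [173.  80. 221. 130.]
mat 0.83 [0.6467 0.0581 0.016 ] [173. 190. 217. 233.]
mat 0.82 [0.6361 0.1436 0.016 ] [176. 238. 216. 275.]
bottle 0.95 [277. 310. 304. 340.]
b [0.47388704 0.26341034] [  0.3 -14.9  -0.3   3.7]
bottle 0.91 [276. 112. 304. 140.]
a [ 0.47984579 -0.09000685] [-0.1 -0.5  0.1  0.5]
```

View pics/w1.png

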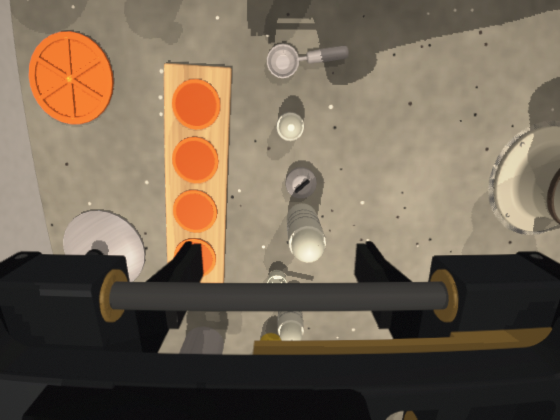

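Wrist view: mats at (195,104),(195,160),(195,211),(195,258), d's top at (307,242), a at (290,125); wrist, top and scene positions agree within ~3 mm. I'll grasp d first.

Call:
{"op": "apply_moves", "data": {"steps": [[[1,-33.7,15,35,0,0,0],[1,-33.7,15,35,0,0,0],[1,-33.7,14.7,34,0,0,0],[1,0,0,40,0,0,0],[1,0,0,40,0,0,0],[1,0,0,40,0,0,0],[1,0,0,30,0,0,0],[1,0,0,20,0,0,0],[1,0,0,20,0,0,0],[1,0,0,0,0,0,0],[1,0,0,0,0,0,0]]]}}

```text
time_s: 5.4
tcp_pos: [0.4533, 0.0724, 0.1114]
ee_rot: [[0.006, -1.0, 0.001], [-1.0, -0.006, 0.0], [-0.0, -0.001, -1.0]]
wrist_force: [0.7, -0.7, 0.3]
gripper_width: 1.0
```

```bash
python3 - <<'E'
from h import *
s=sense(); print(s['tcp_pos'],np.round(s['wrist_force'],1))
W=capture("wrist"); cv2.imwrite("pics/w2.png",W['color'][...,::-1])
print("predicted bottle box",pbox(W,'d',(.4532,.073)), "centre of cap top",proj(W,[[.4532,.073,.155],s['tcp_pos']]))
for m in masks_of(W,"bottle_d"): print(round(m['confidence'],2),mbox(m['pixels']))
E
```

```text
[0.45333774 0.07240869 0.11141112] [ 0.7 -0.7  0.3]
predicted bottle box [220.43691758 179.03080222 336.18943293 348.54810272] centre of cap top [[278.0495645  330.16021932]
 [278.04685688 274.16856375]]
0.93 [208.   0. 273.  31.]
0.76 [219. 183. 330. 349.]
```

View pics/w2.png

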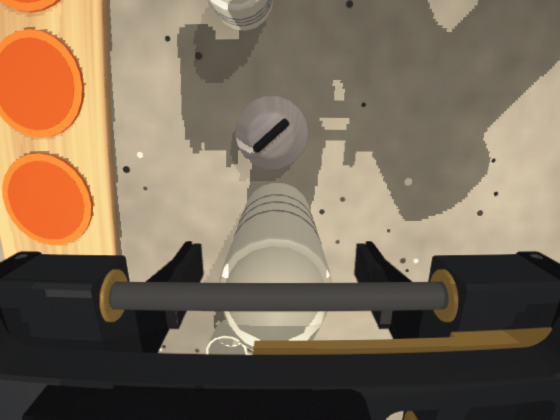

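The bottle (centred near px (275,270)) sits between the open fingers. Closing and lifting.

Call:
{"op": "apply_moves", "data": {"steps": [[[0.5,0,0,0,0,0,0],[0,0,0,0,0,0,0],[0,0,0,0,0,0,0],[0,0,0,0,0,0,0],[0,0,0,0,0,0,0],[0,0,0,-10,0,0,0],[0,0,0,-30,0,0,0],[0,0,0,-40,0,0,0],[0,0,0,-40,0,0,0],[0,0,0,0,0,0,0]]]}}

```text
time_s: 6.75
tcp_pos: [0.4542, 0.0733, 0.2339]
ee_rot: [[0.006, -1.0, 0.007], [-1.0, -0.006, 0.003], [-0.003, -0.007, -1.0]]
wrist_force: [0.4, 0.6, -2.0]
gripper_width: 0.634
```

```bash
python3 - <<'E'
from h import *
s=sense(); print(s['tcp_pos'],np.round(s['wrist_force'],1),s['gripper_width'])
W=capture("wrist")
z=s['tcp_pos'][2]-.1114
for m in masks_of(W,"bottle_d"): 
    b=mbox(m['pixels']); print(round(m['confidence'],2),b)
print(pbox(W,'d',s['tcp_pos'][:2],z))
plan((.6333,-.1255,s['tcp_pos'][2]),None,0)
E
```

```text
[0.45420182 0.07328177 0.23393665] [ 0.4  0.6 -2. ] 0.6338262614063864
0.94 [231.   0. 278.  57.]
0.58 [224. 183. 335. 340.]
[219.95368676 178.01590065 335.84611654 347.61499928]
6 rows; d [ 181.5 -197.9    3.8] dyaw 0
[[0, 33.2, -30.1, -0.6, 0, 0, 0.0], [0, 33.2, -30.1, -0.6, 0, 0, 0.0], [0, 33.2, -30.1, -0.6, 0, 0, 0.0], [0, 33.2, -30.1, -0.6, 0, 0, 0.0], [0, 33.2, -30.1, -0.6, 0, 0, 0.0], [0, 33.2, -30.1, -0.6, 0, 0, 0.0]]
```

Call:
{"op": "apply_moves", "data": {"steps": [[[0,33,-30,0,0,0,0],[0,33,-30,0,0,0,0],[0,33,-30,0,0,0,0],[0,33,-30,0,0,0,0],[0,33,-30,0,0,0,0],[0,33,-29.5,0,0,0,0],[0,0,0,40,0,0,0],[0,0,0,30,0,0,0],[0,0,0,20,0,0,0],[0,0,0,0,0,0,0],[0,0,0,0,0,0,0]]]}}

```text
time_s: 8.22
tcp_pos: [0.6336, -0.1243, 0.1404]
ee_rot: [[0.006, -1.0, -0.001], [-1.0, -0.006, -0.0], [0.0, 0.001, -1.0]]
wrist_force: [0.3, 0.0, -2.1]
gripper_width: 0.634
```

```bash
python3 - <<'E'
from h import *
for k in range(3):
    s=sense(); print(s['tcp_pos'],np.round(s['wrist_force'],1)); W=capture("wrist")
for m in masks_of(W,"bottle_d"): print('w',round(m['confidence'],2),mbox(m['pixels']))
print(pbox(W,'d',(.6333,-.1255),.030))
T=capture("top");S=capture("scene"); o=[]
for p in(T,S):
    e=pbox(p,'d',(.6333,-.1255),.03)
    for m in masks_of(p,"bottle_d"):
        b=mbox(m['pixels']); print(b,np.round(e))
cv2.imwrite("pics/s3.png",cv2.resize(S['color'][100:360,80:440,::-1],None,fx=2.2,fy=2.2)); cv2.imwrite("pics/w3.png",W['color'][...,::-1])
for m in masks_of(W,"mat_1"): print("mat",round(m['confidence'],2),np.round(ray(W,cen(m['pixels']),.016),4),mbox(m['pixels']))
E
```

```text
[ 0.63360158 -0.12434993  0.14044491] [ 0.3  0.  -2.1]
[ 0.63394091 -0.12431005  0.14117839] [ 0.6  0.8 -1.5]
[ 0.6340266  -0.12423882  0.14150853] [-0.1  0.2 -2. ]
w 0.67 [460.   0. 544.  21.]
w 0.66 [223. 182. 336. 341.]
w 0.6 [413. 217. 489. 267.]
[221.47893869 176.92217248 337.60193835 344.88976438]
[303. 238. 323. 258.] [314. 156. 346. 193.]
[313. 167. 345. 189.] [314. 156. 346. 193.]
[396. 240. 430. 266.] [314. 156. 346. 193.]
[144. 243. 171. 265.] [314. 156. 346. 193.]
[106. 227. 136. 249.] [314. 156. 346. 193.]
[386. 145. 409. 181.] [221. 206. 250. 261.]
[354. 143. 374. 178.] [221. 206. 250. 261.]
[129. 188. 158. 232.] [221. 206. 250. 261.]
[226. 240. 250. 262.] [221. 206. 250. 261.]
mat 0.74 [ 0.6314 -0.1432  0.016 ] [235. 161. 324. 222.]
```

View pics/s3.png

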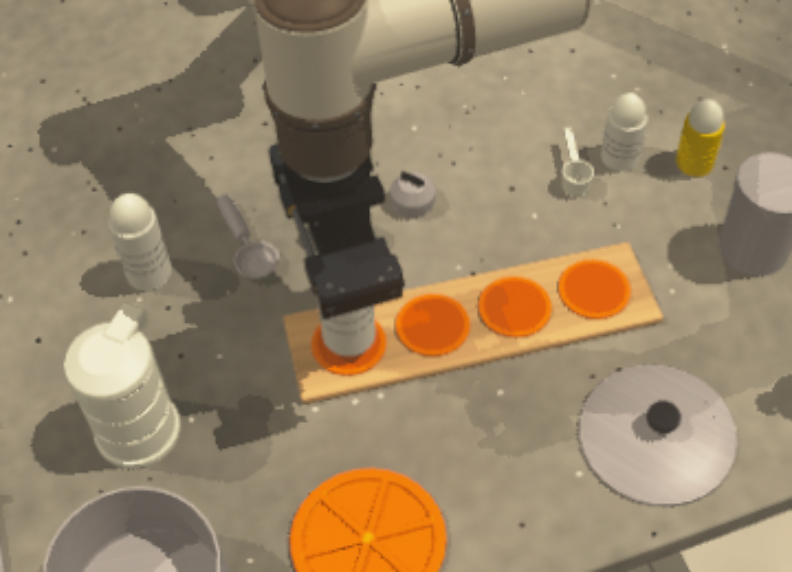

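Bottle hangs over the end mat (348,345), centred. Lower and release.

Call:
{"op": "apply_moves", "data": {"steps": [[[0,0,0,8,0,0,0],[0,0,0,4,0,0,0],[0,0,0,1.5,0,0,0],[0,0,0,0,0,0,0]]]}}

```text
time_s: 9.18
tcp_pos: [0.6336, -0.1243, 0.1269]
ee_rot: [[0.006, -1.0, 0.0], [-1.0, -0.006, 0.0], [-0.0, -0.0, -1.0]]
wrist_force: [-0.3, 0.8, -2.2]
gripper_width: 0.634
```

Call:
{"op": "apply_moves", "data": {"steps": [[[0,0,0,1,0,0,0],[0,0,0,0,0,0,0]]]}}

```text
time_s: 9.43
tcp_pos: [0.6338, -0.1244, 0.1267]
ee_rot: [[0.006, -1.0, 0.001], [-1.0, -0.006, -0.0], [0.0, -0.001, -1.0]]
wrist_force: [-0.4, 0.8, 1.3]
gripper_width: 0.636
```

Call:
{"op": "apply_moves", "data": {"steps": [[[0.8,0,0,0,0,0,0],[1,0,0,0,0,0,0],[1,0,0,0,0,0,0],[1,0,0,0,0,0,0],[1,0,0,-20,0,0,0],[1,0,0,-40,0,0,0],[1,0,0,-50,0,0,0],[1,0,0,-30,0,0,0]]]}}

```text
time_s: 10.42
tcp_pos: [0.6342, -0.1245, 0.2692]
ee_rot: [[0.006, -1.0, 0.004], [-1.0, -0.006, -0.0], [0.0, -0.004, -1.0]]
wrist_force: [0.2, 0.4, -1.3]
gripper_width: 0.997
```

Call:
{"op": "apply_moves", "data": {"steps": [[[1,31,29,0,0,0,0],[1,31,29,0,0,0,0],[1,31,29,0,0,0,0],[1,31,29,0,0,0,0],[1,31,29,0,0,0,0],[1,31,28.5,0,0,0,0],[1,0,0,40,0,0,0],[1,0,0,40,0,0,0],[1,0,0,40,0,0,0],[1,0,0,30,0,0,0],[1,0,0,30,0,0,0],[1,0,0,0,0,0,0]]]}}

```text
time_s: 11.92
tcp_pos: [0.4595, -0.3108, 0.084]
ee_rot: [[0.006, -1.0, -0.005], [-1.0, -0.006, 0.002], [-0.002, 0.005, -1.0]]
wrist_force: [0.6, -0.4, 0.7]
gripper_width: 1.001
```

```bash
python3 - <<'E'
from h import *
s=sense(); print(s['tcp_pos'],np.round(s['wrist_force'],1))
W=capture("wrist"); cv2.imwrite("pics/w4.png",W['color'][...,::-1])
for m in masks_of(W,"bottle_c"): print('w',round(m['confidence'],2),mbox(m['pixels']))
print(pbox(W,'c',(.4598,-.3121)),pbox(W,'c',s['tcp_pos'][:2]))
T=capture("top");S=capture("scene"); o=[]
for p in(T,S):
    e=pbox(p,'d',(.6333,-.1255),.016)
    for m in masks_of(p,"bottle_d"):
        b=mbox(m['pixels'])
        if np.abs((e[:2]+e[2:]-b[:2]-b[2:])/2).max()<15: o.append((p,b))
print(len(o)); print(fit('d',o,(.6333,-.1255),.016) if o else '')
E
```

```text
[ 0.45949539 -0.31075176  0.08398092] [ 0.6 -0.4  0.7]
w 0.6 [220. 190. 327. 348.]
[222.68784776 186.300124   332.28132572 346.60860561] [223.47160838 188.06192841 332.74746197 349.2177599 ]
2
(array([ 0.63283598, -0.12427297]), array([-0.6, -1. , -0.9, -0.8, -1.4, -1.2, -0.8, -0.5]))
```

View pics/w4.png

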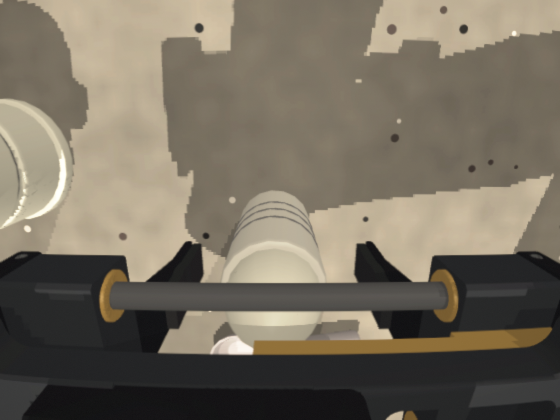

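d measures at (0.6328,-0.1243), 1–2 mm off its mat centre. c sits between the fingers (px 274,270).

Call:
{"op": "apply_moves", "data": {"steps": [[[0.5,0,0,0,0,0,0],[0,0,0,0,0,0,0],[0,0,0,0,0,0,0],[0,0,0,0,0,0,0],[0,0,0,0,0,0,0],[0,0,0,-10,0,0,0],[0,0,0,-30,0,0,0],[0,0,0,-40,0,0,0],[0,0,0,-40,0,0,0],[0,0,0,0,0,0,0]]]}}

```text
time_s: 13.48
tcp_pos: [0.4629, -0.3121, 0.2103]
ee_rot: [[0.006, -1.0, 0.008], [-1.0, -0.007, -0.003], [0.003, -0.008, -1.0]]
wrist_force: [-1.0, 0.6, -1.8]
gripper_width: 0.588
```

Call:
{"op": "apply_moves", "data": {"steps": [[[0,-46.5,0,0,0,0,0],[0,-46.5,0,0,0,0,0],[0,-46.5,0,0,0,0,0],[0,-46.5,0,0,0,0,0],[0,-46.5,0,0,0,0,0],[0,-46.5,0,0,0,0,0],[0,0,-45,0,0,0,0],[0,0,-45,0,0,0,0],[0,0,-45,0,0,0,0],[0,0,-45,0,0,0,0],[0,0,0,0,0,0,0],[0,0,0,0,0,0,0]]]}}

```text
time_s: 14.98
tcp_pos: [0.6381, -0.0313, 0.2044]
ee_rot: [[0.006, -1.0, -0.004], [-1.0, -0.006, -0.0], [0.0, 0.004, -1.0]]
wrist_force: [-0.7, 0.5, -1.9]
gripper_width: 0.592
```

Call:
{"op": "apply_moves", "data": {"steps": [[[0,1,-1,40,0,0,0],[0,0,0,30,0,0,0],[0,0,0,20,0,0,0],[0,0,0,7,0,0,0],[0,0,0,4,0,0,0],[0,0,0,1.5,0,0,0],[0,0,0,0,0,0,0],[0,0,0,0,0,0,0]]]}}

```text
time_s: 15.98
tcp_pos: [0.6407, -0.0322, 0.1041]
ee_rot: [[0.006, -1.0, 0.001], [-1.0, -0.006, 0.0], [-0.0, -0.001, -1.0]]
wrist_force: [-0.6, -0.4, -1.2]
gripper_width: 0.591
```

Call:
{"op": "apply_moves", "data": {"steps": [[[0,0,0,1.5,0,0,0],[0,0,0,0,0,0,0]]]}}

```text
time_s: 16.23
tcp_pos: [0.6405, -0.0323, 0.1021]
ee_rot: [[0.006, -1.0, 0.0], [-1.0, -0.006, 0.0], [-0.0, -0.0, -1.0]]
wrist_force: [-0.5, -0.1, -0.8]
gripper_width: 0.587
```

Call:
{"op": "apply_moves", "data": {"steps": [[[0,0,0,1,0,0,0],[0,0,0,0,0,0,0]]]}}

```text
time_s: 16.48
tcp_pos: [0.6407, -0.0323, 0.102]
ee_rot: [[0.006, -1.0, 0.001], [-1.0, -0.006, -0.0], [0.0, -0.001, -1.0]]
wrist_force: [-1.3, 1.4, 4.4]
gripper_width: 0.585
```

Call:
{"op": "apply_moves", "data": {"steps": [[[0.8,0,0,0,0,0,0],[1,0,0,0,0,0,0],[1,0,0,0,0,0,0],[1,0,0,0,0,0,0],[1,0,0,-20,0,0,0],[1,0,0,-40,0,0,0],[1,0,0,-40,0,0,0],[1,0,0,-30,0,0,0]]]}}

```text
time_s: 17.48
tcp_pos: [0.6408, -0.0323, 0.2331]
ee_rot: [[0.006, -1.0, 0.002], [-1.0, -0.006, 0.0], [-0.0, -0.002, -1.0]]
wrist_force: [0.1, -0.1, -0.1]
gripper_width: 1.002
```

Call:
{"op": "apply_moves", "data": {"steps": [[[1,-43,24,0,0,0,0],[1,-43,24,0,0,0,0],[1,-43,24,0,0,0,0],[1,-43,24,0,0,0,0],[1,-43,24,0,0,0,0],[1,-43,24,0,0,0,0],[1,-41,24,0,0,0,0],[1,0,0,40,0,0,0],[1,0,0,30,0,0,0],[1,0,0,0,0,0,0],[1,0,0,0,0,0,0]]]}}

```text
time_s: 18.85
tcp_pos: [0.4715, 0.2662, 0.1623]
ee_rot: [[0.006, -1.0, 0.002], [-1.0, -0.006, 0.001], [-0.001, -0.002, -1.0]]
wrist_force: [0.3, 0.5, 0.5]
gripper_width: 0.997
```

```bash
python3 - <<'E'
from h import *
s=sense(); print(s['tcp_pos'],np.round(s['wrist_force'],1))
W=capture("wrist"); cv2.imwrite("pics/w5.png",W['color'][...,::-1])
for m in masks_of(W,"bottle_b"): 
    b=mbox(m['pixels']);print('w',round(m['confidence'],2),b)
print(pbox(W,'b',(.4723,.267)))
T=capture("top");S=capture("scene")
for n,t in(('d',(.6333,-.1255)),('c',(.6402,-.0334))):
  o=[]
  for p in(T,S):
    e=pbox(p,n,t,.016)
    for m in masks_of(p,"bottle_d"):
        b=mbox(m['pixels'])
        if np.abs((e[:2]+e[2:]-b[:2]-b[2:])/2).max()<15: o.append((p,b))
  print(n,len(o),fit(n,o,t,.016) if o else '')
plan((.4723,.267,.060),None,1)
E
```

```text
[0.47151138 0.26616464 0.16232295] [0.3 0.5 0.5]
w 0.97 [247. 176. 305. 252.]
w 0.87 [206. 254. 263. 345.]
[247.01246117 172.88522427 307.82136347 248.33581509]
d 2 (array([ 0.63490936, -0.12370209]), array([-0.8, -1. , -0.2,  0.3, -0.9, -0.5, -0.3,  0.1]))
c 2 (array([ 0.63978691, -0.03230525]), array([-0.1, -1.2,  0.2,  0.4,  0.7, -1.1, -0.7,  0.2]))
3 rows; d [   1.5    1.2 -101.6] dyaw 0
[[1, -0.4, -0.5, 33.9, 0, 0, 0.0], [1, -0.4, -0.5, 33.9, 0, 0, 0.0], [1, -0.4, -0.5, 33.9, 0, 0, 0.0]]
```

View pics/w5.png

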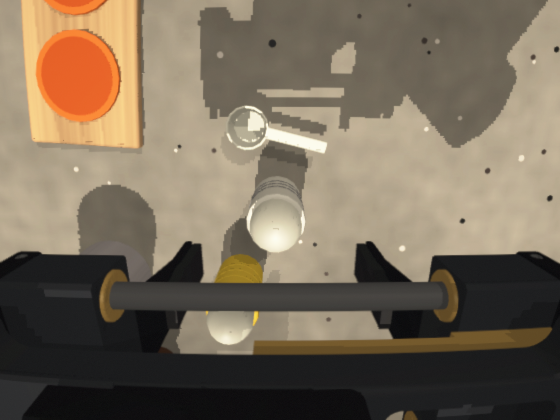

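White b at (275,215), decoy behind at (235,300), well clear. Descend.

Call:
{"op": "apply_moves", "data": {"steps": [[[1,-1.5,-1,34,0,0,0],[1,0,0,34,0,0,0],[1,0,0,20,0,0,0],[1,0,0,13,0,0,0],[1,0,0,0,0,0,0],[0.5,0,0,0,0,0,0],[0,0,0,0,0,0,0],[0,0,0,0,0,0,0],[0,0,0,0,0,0,0],[0,0,0,0,0,0,0],[0,0,0,0,0,0,0]]]}}

```text
time_s: 20.62
tcp_pos: [0.472, 0.2675, 0.0603]
ee_rot: [[0.006, -1.0, 0.001], [-1.0, -0.006, 0.001], [-0.001, -0.001, -1.0]]
wrist_force: [0.2, 0.4, 0.9]
gripper_width: 0.541
```

Call:
{"op": "apply_moves", "data": {"steps": [[[0,0,0,-10,0,0,0],[0,0,0,-30,0,0,0],[0,0,0,-40,0,0,0],[0,0,0,-40,0,0,0],[0,0,0,0,0,0,0],[0,0,0,0,0,0,0]]]}}

```text
time_s: 21.38
tcp_pos: [0.4708, 0.2667, 0.1796]
ee_rot: [[0.006, -1.0, -0.001], [-1.0, -0.006, -0.0], [0.0, 0.001, -1.0]]
wrist_force: [-0.2, 0.5, -1.3]
gripper_width: 0.545
```

```bash
python3 - <<'E'
from h import *
s=sense(); print(s['tcp_pos'],np.round(s['wrist_force'],1))
W=capture("wrist")
for m in masks_of(W,"bottle_b"): 
    b=mbox(m['pixels']);print('w',round(m['confidence'],2),b)
for dy in(-.003,0,.003): print(dy,pbox(W,'b',s['tcp_pos'][:2]+[0,dy],s['tcp_pos'][2]-.061))
plan((.6465,.0583,s['tcp_pos'][2]),None,0)
E
```

```text
[0.47083692 0.26674484 0.17961368] [-0.2  0.5 -1.3]
w 0.48 [225. 311. 242. 332.]
-0.003 [227.99419946 194.53171551 328.24095459 337.43727563]
0 [228.27764848 198.81074831 327.89368214 343.27318137]
0.003 [228.55980192 203.05622205 327.54851178 349.01119065]
6 rows; d [ 175.7 -208.2    0.9] dyaw 0
[[0, 34.9, -29.1, -0.1, 0, 0, 0.0], [0, 34.9, -29.1, -0.1, 0, 0, 0.0], [0, 34.9, -29.1, -0.1, 0, 0, 0.0], [0, 34.9, -29.1, -0.1, 0, 0, 0.0], [0, 34.9, -29.1, -0.1, 0, 0, 0.0], [0, 34.9, -29.1, -0.1, 0, 0, 0.0]]
```

Call:
{"op": "apply_moves", "data": {"steps": [[[0,35,-29,0,0,0,0],[0,35,-29,0,0,0,0],[0,35,-29,0,0,0,0],[0,35,-29,0,0,0,0],[0,35,-29,0,0,0,0],[0,34.5,-29.5,0,0,0,0],[0,0,0,30,0,0,0],[0,0,0,40,0,0,0],[0,0,0,20,0,0,0],[0,0,0,8,0,0,0],[0,0,0,4,0,0,0],[0,0,0,0,0,0,0]]]}}

```text
time_s: 22.98
tcp_pos: [0.6477, 0.059, 0.0785]
ee_rot: [[0.006, -1.0, 0.001], [-1.0, -0.006, 0.0], [-0.0, -0.001, -1.0]]
wrist_force: [0.3, 0.6, -0.1]
gripper_width: 0.543
```

Call:
{"op": "apply_moves", "data": {"steps": [[[0,0,0,2,0,0,0],[0,0,0,0,0,0,0],[0,0,0,0,0,0,0]]]}}

```text
time_s: 23.35
tcp_pos: [0.6475, 0.0588, 0.0765]
ee_rot: [[0.006, -1.0, 0.001], [-1.0, -0.006, 0.0], [-0.0, -0.001, -1.0]]
wrist_force: [-0.0, -0.1, -0.9]
gripper_width: 0.546
```

Call:
{"op": "apply_moves", "data": {"steps": [[[0,0,0,1,0,0,0],[0,0,0,0,0,0,0]]]}}

```text
time_s: 23.6
tcp_pos: [0.6476, 0.0588, 0.0763]
ee_rot: [[0.006, -1.0, 0.001], [-1.0, -0.006, -0.0], [0.0, -0.001, -1.0]]
wrist_force: [-1.8, 1.2, 6.0]
gripper_width: 0.541
```

Call:
{"op": "apply_moves", "data": {"steps": [[[0.8,0,0,0,0,0,0],[1,0,0,0,0,0,0],[1,0,0,0,0,0,0],[1,0,0,0,0,0,0],[1,0,0,-20,0,0,0],[1,0,0,-40,0,0,0],[1,0,0,-40,0,0,0],[1,0,0,-30,0,0,0]]]}}

```text
time_s: 24.6
tcp_pos: [0.6478, 0.0588, 0.2071]
ee_rot: [[0.006, -1.0, 0.002], [-1.0, -0.006, 0.0], [-0.0, -0.002, -1.0]]
wrist_force: [0.3, -0.3, -1.0]
gripper_width: 0.996
```

Call:
{"op": "apply_moves", "data": {"steps": [[[1,0,42,0,0,0,0],[1,37,42,0,0,0,0],[1,37,42,0,0,0,0],[1,37,42,0,0,0,0],[1,38,0,0,0,0,0],[1,0,0,40,0,0,0],[1,0,0,30,0,0,0],[1,0,0,0,0,0,0],[1,0,0,0,0,0,0]]]}}

```text
time_s: 25.72
tcp_pos: [0.4813, -0.0912, 0.1362]
ee_rot: [[0.007, -1.0, 0.002], [-1.0, -0.007, -0.0], [0.0, -0.002, -1.0]]
wrist_force: [-0.6, -0.4, -0.8]
gripper_width: 0.997
```

```bash
cat > chk.py <<'E'
from h import *
TG=dict(d=(.6333,-.1255),c=(.6402,-.0334),b=(.6465,.0583),a=(.6545,.150))
def check(names,views=("top","scene")):
  P=[capture(v) for v in views]; B=[[mbox(m['pixels']) for m in masks_of(p,"bottle_d")] for p in P]
  for n in names:
    t=TG[n]; o=[]
    for p,bb in zip(P,B):
      e=pbox(p,n,t,.016); o+=[(p,b) for b in bb if np.abs((e[:2]+e[2:]-b[:2]-b[2:])/2).max()<15]
    if o: x,e=fit(n,o,t,.016); print(n,len(o),np.round(x,4),"off mm",np.round((x-t)*1000,1),e)
    else: print(n,"not seen")
  return P
E
python3 - <<'E'
from chk import *
s=sense(); print(s['tcp_pos'],np.round(s['wrist_force'],1))
W=capture("wrist")
for m in masks_of(W,"bottle_a"): 
    b=mbox(m['pixels']);print('w',round(m['confidence'],2),b)
print(pbox(W,'a',(.479,-.0903)))
check("dcb"); plan((.479,-.0903,.035),None,1)
E
```

```text
[ 0.48126847 -0.09115597  0.13616626] [-0.6 -0.4 -0.8]
w 0.97 [254. 183. 308. 249.]
w 0.69 [ 86. 243. 138. 282.]
w 0.62 [  0. 141. 132. 261.]
[253.34578835 180.49657323 309.32920548 247.22447726]
d 2 [ 0.6359 -0.1232] off mm [2.6 2.3] [-0.  -1.4 -0.5  1.9 -0.5 -0.2  0.1  0.4]
c 1 [ 0.6422 -0.0331] off mm [2.  0.3] [-0.3 -1.2  0.3  1.1]
b 2 [0.6471 0.0582] off mm [ 0.6 -0.1] [-0.1 -1.7 -0.1 -0.5 -0.5 -1.7 -0.2 -0.7]
3 rows; d [  -1.7    0.8 -100.8] dyaw 0
[[1, -0.3, 0.6, 33.6, 0, 0, 0.0], [1, -0.3, 0.6, 33.6, 0, 0, 0.0], [1, -0.3, 0.6, 33.6, 0, 0, 0.0]]
```

Call:
{"op": "apply_moves", "data": {"steps": [[[1,-1.5,1.5,34,0,0,0],[1,0,0,34,0,0,0],[1,0,0,20,0,0,0],[1,0,0,13,0,0,0],[1,0,0,0,0,0,0],[0.5,0,0,0,0,0,0],[0,0,0,0,0,0,0],[0,0,0,0,0,0,0],[0,0,0,0,0,0,0],[0,0,0,0,0,0,0],[0,0,0,0,0,0,0]]]}}

```text
time_s: 27.4
tcp_pos: [0.479, -0.0897, 0.0342]
ee_rot: [[0.006, -1.0, 0.0], [-1.0, -0.006, -0.0], [0.0, -0.0, -1.0]]
wrist_force: [-0.2, -0.5, 1.6]
gripper_width: 0.497
```

Call:
{"op": "apply_moves", "data": {"steps": [[[0,0,0,-10,0,0,0],[0,0,0,-30,0,0,0],[0,0,0,-40,0,0,0],[0,0,0,-40,0,0,0],[0,0,0,0,0,0,0],[0,0,0,0,0,0,0]]]}}

```text
time_s: 28.15
tcp_pos: [0.4779, -0.0897, 0.1537]
ee_rot: [[0.005, -1.0, -0.001], [-1.0, -0.005, 0.0], [-0.0, 0.001, -1.0]]
wrist_force: [-0.2, -0.2, -1.2]
gripper_width: 0.499
```

Call:
{"op": "apply_moves", "data": {"steps": [[[0,-40,0,0,0,0,0],[0,-40,0,0,0,0,0],[0,-40,0,0,0,0,0],[0,-40,0,0,0,0,0],[0,-40,0,0,0,0,0],[0,-40,0,0,0,0,0],[0,0,-44,0,0,0,0],[0,0,-44,0,0,0,0],[0,0,-44,0,0,0,0],[0,0,-43.5,0,0,0,0],[0,0,0,0,0,0,0]]]}}

```text
time_s: 29.52
tcp_pos: [0.654, 0.1506, 0.1503]
ee_rot: [[0.004, -1.0, -0.004], [-1.0, -0.004, -0.002], [0.002, 0.004, -1.0]]
wrist_force: [-1.1, -0.7, -1.7]
gripper_width: 0.494
```

Call:
{"op": "apply_moves", "data": {"steps": [[[0,0,0,30,0,0,0],[0,0,0,40,0,0,0],[0,0,0,20,0,0,0],[0,0,0,8,0,0,0],[0,0,0,4,0,0,0],[0,0,0,1,0,0,0],[0,0,0,0,0,0,0],[0,0,0,0,0,0,0]]]}}

```text
time_s: 30.52
tcp_pos: [0.6532, 0.1515, 0.0518]
ee_rot: [[0.006, -1.0, 0.001], [-1.0, -0.006, 0.001], [-0.001, -0.001, -1.0]]
wrist_force: [0.2, 0.4, -0.4]
gripper_width: 0.499
```

Call:
{"op": "apply_moves", "data": {"steps": [[[0,0,0,1,0,0,0],[0,0,0,0,0,0,0]]]}}

```text
time_s: 30.78
tcp_pos: [0.6529, 0.1514, 0.0503]
ee_rot: [[0.006, -1.0, 0.0], [-1.0, -0.006, 0.0], [-0.0, -0.0, -1.0]]
wrist_force: [0.5, 0.6, 0.4]
gripper_width: 0.498
```

Call:
{"op": "apply_moves", "data": {"steps": [[[0,0,0,1,0,0,0],[0,0,0,0,0,0,0]]]}}

```text
time_s: 31.02
tcp_pos: [0.653, 0.1514, 0.0502]
ee_rot: [[0.006, -1.0, 0.001], [-1.0, -0.006, -0.0], [0.0, -0.001, -1.0]]
wrist_force: [-2.3, -0.3, 5.4]
gripper_width: 0.498
```

Contact. Release, rise straight up, and back away for a clear view.

Call:
{"op": "apply_moves", "data": {"steps": [[[0.8,0,0,0,0,0,0],[1,0,0,0,0,0,0],[1,0,0,0,0,0,0],[1,0,0,0,0,0,0],[1,0,0,-20,0,0,0],[1,0,0,-40,0,0,0],[1,0,0,-50,0,0,0],[1,0,0,-50,0,0,0],[1,0,0,-50,0,0,0],[1,0,0,-50,0,0,0],[1,0,0,0,0,0,0]]]}}

```text
time_s: 32.4
tcp_pos: [0.6546, 0.1517, 0.315]
ee_rot: [[0.006, -1.0, 0.011], [-1.0, -0.006, 0.004], [-0.004, -0.011, -1.0]]
wrist_force: [-0.2, 0.7, -0.3]
gripper_width: 0.997
```

Call:
{"op": "apply_moves", "data": {"steps": [[[1,0,45,0,0,0,0],[1,0,45,0,0,0,0],[1,0,45,0,0,0,0],[1,0,45,0,0,0,0],[1,0,0,0,0,0,0],[1,0,0,0,0,0,0]]]}}

```text
time_s: 33.15
tcp_pos: [0.4731, 0.1504, 0.3089]
ee_rot: [[0.006, -1.0, 0.0], [-1.0, -0.006, 0.0], [-0.0, -0.0, -1.0]]
wrist_force: [0.0, -0.8, -0.1]
gripper_width: 1.001
```

```bash
python3 - <<'E'
from chk import *
for k in range(2): T,S=check("dcba")
W,=check("dcba",("wrist",))
o=np.zeros((600,800,3),np.uint8)
o[:300,:800]=cv2.resize(T['color'][120:270,80:480,::-1],(800,300)); o[300:,:480]=cv2.resize(S['color'][130:330,80:400,::-1],(480,300)); o[300:540,480:800]=cv2.resize(W['color'][...,::-1],(320,240))
cv2.imwrite("pics/end.png",o)
E
```

```text
d 2 [ 0.6342 -0.1237] off mm [0.9 1.8] [-0.8 -0.6 -0.2 -0.4 -0.9 -0.8 -0.3 -0.1]
c 2 [ 0.6389 -0.0322] off mm [-1.3  1.2] [-0.1 -0.9  0.2 -0.2 -0.4 -1.4  0.2 -0.1]
b 2 [0.6471 0.0582] off mm [ 0.6 -0.1] [-0.1 -1.7 -0.1 -0.5 -0.5 -1.7 -0.2 -0.7]
a 2 [0.6527 0.1495] off mm [-1.8 -0.5] [-0.4 -0.6  0.  -0.7 -0.7 -1.8 -0.1  0. ]
d 2 [ 0.6328 -0.1235] off mm [-0.5  2. ] [ 0.1 -1.  -1.2 -0.8 -1.  -1.3 -0.4 -0.6]
c 2 [ 0.6384 -0.032 ] off mm [-1.8  1.4] [-0.2 -0.6  0.1  0.  -0.4 -2.6  0.2  0.7]
b 2 [0.6471 0.0582] off mm [ 0.6 -0.1] [-0.1 -1.7 -0.1 -0.5 -0.5 -1.7 -0.2 -0.7]
a 2 [0.653 0.15 ] off mm [-1.5 -0. ] [-1.6 -1.7  1.8  0.2 -0.5 -1.8  0.1  0.1]
d not seen
c 1 [ 0.6433 -0.0171] off mm [ 3.1 16.3] [ 0.3 -1.7 -0.4 11.5]
b 1 [0.6477 0.0617] off mm [1.2 3.4] [-0.9 -1.2  1.2  1.5]
a 1 [0.6531 0.1511] off mm [-1.4  1.1] [-0.3 -0.4  0.3  0.4]
```

View pics/end.png

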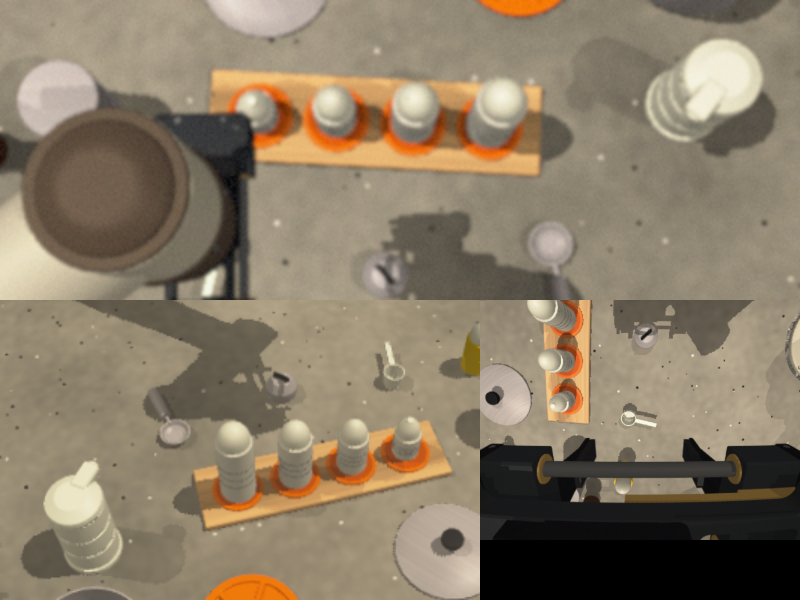

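All four stand upright on their mats, descending from the dispenser end (scene part: d (238,465) down to a (407,440)). The one odd value, c at 16 mm in the wrist view, comes from the bottle being cut off by the picture edge. Handing in.

```bash
python3 -c "
from station import r; print(r.finish_job())"
```

```text
the job is handed in; nothing more can be done
None
```

I stood all four bottles on the mats and handed the job in at about 33 s of the 112 s allowed. The dispenser is on the robot's right, so the tallest (bottle_d) went on mat_4, bottle_c on mat_3, bottle_b on mat_2 and the shortest (bottle_a) on mat_1. I left the yellow look-alike alone.

- **Placement:** My last top and scene view fits put every bottle within about 2.5 mm of its mat's centre, against the 14 mm allowed. The mat centres came from averaging the three cameras, which differed by up to about 5 mm on all but one mat. The wrist camera's reading for mat_1 was about 20 mm off because the gripper hid part of it, so I used the top and scene views there.
- **Upright and clear:** In the final pictures all four stand upright, and the gripper is open and well away from them.
- **Check that disagreed:** The wrist view put bottle_c 16 mm off. The bottle was cut off by the picture edge there, and I discounted it because top and scene both put it within 2.5 mm. Bottle_d did not show in that wrist view, so its final position rests on the top and scene cameras alone.

The hand-in gave no verdict.

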